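Take the retaining cap off a film winder of unknown thread hand

TASK

Take the black cap off the winder's spindle so that the reel can be changed: nobody remembers which way its thread runs, so try loosening it both ways, unscrew it the way that gives, and lift it off. Finish while still holding the cap in the gripper, still and upright, at least 8 cm above where it sat; leave the reel on the winder and everything else where it is.

Things in the scene. Friction and masses are not known exactly. Their poses are not given: they have to be found in the camera images.
- winder: Fixed film winder: a flat grey base 190 x 290 mm whose deck is 35 mm above the table, origin at the centre of its underside. The spindle stands at its own (0, -60 mm); a grey drive housing 110 x 70 mm, top 80 mm above the table, stands at its own (0, +95 mm).
- spindle (a point): Point on the spindle's vertical axis at the seat of the cap, 50.5 mm above the table (z up, axes as the winder's). Under the cap a steel post 14 mm across, 12.5 mm high, carries three short arms; the cap's three inner teeth start under them.
- cap_center (a point): Centre (half-way up) of the black cap that holds the reel, 19 mm above its seat; z up. The cap is 38 mm high, about 90 g: its lowest 3 mm is a flange 54 mm across, above it the fluted round grip is 40 mm across. It sits upright on the spindle with about 1 mm of play all round and upwards. Almost no friction before a stop.
- cap_mark (a point): Outer end of the small raised metal bar on top of the cap, 16 mm from its axis along the cap's own x, 38 mm above its seat: it shows how the cap is turned. At the start it points along the winder's own +x within 4 degrees.
- reel: Loose white reel 128 mm across, 14 mm thick, lying flat on the deck round the spindle; its top is 1.5 mm below the seat of the cap. Origin at the centre of its underside.
- pedal_near: grey effects pedal 125 x 70 mm, 63 mm high with its knobs, standing beside the winder; origin at the centre of its underside. Leave alone.
- pedal_left: orange effects pedal of the same size, robot's left; origin at the centre of its underside. Leave alone.
- pedal_right: white effects pedal of the same size, robot's right; origin at the centre of its underside. Leave alone.
- film_can: flat round aluminium tin, 96 mm across, 30 mm high; origin at the centre of its underside. Leave alone.
- core: loose black film core (ring), 50 mm across, 16 mm high, lying on the table beyond the winder; origin at the centre of its underside. Leave alone.
- driver: screwdriver lying on the table at the robot's right. Leave alone.
- mug: white mug, 80 mm across, 90 mm high, at the robot's left; origin at the centre of its underside. Leave alone.
- cap: The same cap, origin at the centre of its underside, x towards its raised bar. Steep thread, hand unknown, changes between starts: the wrong way (clockwise or anticlockwise from above) it stops hard after about 8 degrees; the right way it turns easily, lifts straight off from 40 degrees on and stops at 68. At a stop fingers gripping with about 15 N slip round it.
There are look-alikes about, which are no part of the job. Of the things that look like the cap, the middle-sized one is meant. There is more than one size of the reel; the job needs the smaller.

How it is judged:
On the way, in this order (a step that is already met when the one before it is completed fails the run):
1. the cap is turned loose while still on its seat (angle between the x axis of cap_mark and the x axis of winder, either way round above 0.5 rad and z of cap_center in the frame of winder below 0.0895 m and horizontal distance between cap_center and spindle below 0.006 m), for 0.05 s.
2. the cap is lifted clear of the spindle in the fingers (z of cap_center in the frame of winder above 0.0995 m and contact force between cap and the fingers above 1 N), for 0.1 s.
At the end, for the whole second after the job is handed in: The cap is held in the fingers, at rest (under 20 mm/s), upright within 20 degrees, at least 70 mm higher than it sat, touching neither winder nor reel; the reel lies flat on the deck round the spindle (z of cap_center in the frame of winder above 0.1395 m and contact force between cap and the fingers above 1 N and contact force between cap and winder below 0.1 N and contact force between cap and reel below 0.1 N and linear speed of cap below 0.02 m/s and angle between cap_center's own z axis and vertical below 0.35 rad and horizontal distance between reel and spindle below 0.008 m and angle between reel's own z axis and vertical below 0.05 rad and z of reel in the frame of winder below 0.039 m); the arm keeps its last pose, push and grip.
It fails at once if a bystander is moved more than 30 mm (distance of any of pedal_near, pedal_left, pedal_right, film_can, core, driver, mug from where it was at the start of the episode above 0.03 m).
It also fails if it takes over 38 s, if anything falls off the work surface, if the arm or the gripper's body presses on something with over 40 N, if the wrist force passes 120 N, or if a joint passes its speed limit or range.

ROBOT

A 6-joint arm with a two-finger parallel gripper is mounted at the origin on the work surface. World frame = base frame: x ahead of the robot, y to its left, z up, the work surface at z = 0. Lengths are in m, angles in rad, forces in N, time in s.
With the tool pointing down it reaches from about 0.275 to 0.775 m from the base axis. Payload 14.6 kg.
Tool frame: the origin (TCP) lies on the centre line of the jaws, within the pads' length; the fingertips stand 8 mm ahead of it and the grasp point (between the pads) lies 11 mm behind it; z points along the fingers, y is the direction in which the jaws open and shut (so a half turn about z gives the same grasp; the last joint's range is limited). The gripper opens to 85 mm and grips with 20 to 120 N. Pads are 22 mm wide; open, the fingers measure 114 mm over their backs; the gripper's body (76 mm by 85 mm) begins 54 mm behind the grasp point. The pads swing forward as they close: fully open they stand 13 mm farther back than shut.
Start: joints at [0.947, 0.263, -0.048, 1.259, 0, 1.415], TCP at [0.237, 0.468, 0.239] pointing down, gripper open.
Joint ranges: [-2.65, 2.65], [-0.89, 1.7], [-1.18, 1.37], [-2.13, 2.11], [-1.35, 1.29], [-3.14, 3.14]. Speed limits (rad/s): [1.89, 1.89, 2.57, 2.79, 3.14, 3.14].

INTERFACE

Orientations are given as a 3x3 rotation matrix whose columns are the frame's x, y, z axes.
In Python, from workcell import robot gives the robot as it stands.
- The arm moves only by the tool carry_out, never from a script. Its argument "targets" is a list of rows, each a list of 3 entries, a list of its own where there are three numbers: the turn, a rotation vector about the tool's x, y, z in units of pi/2 rad (1.0 is pi/2 rad), then the shift along the tool's x, y, z in units of 300 mm (1.0 is 300 mm), then the closure in counts, from 0 (fully open) to 255 (shut). In form: [[[rx, ry, rz], [x, y, z], gripper], ...]. A call has 1 to 5 rows; each row shifts and turns the pose as measured when the row begins, along the tool's axes as they then stand; what a row does not reach is not made up. A row lasts 1/10 s, in which the tool goes at most 50 mm and 8.59 degrees, less where a joint would pass 70% of its speed; a pose out of reach is approached as far as the arm can. A call with a number of a shift or a turn outside -1 to 1 is refused whole. A call with a gripper value outside its range is refused whole. The fingers move at their own pace and stop on an object; "newtons" is the grip in N (left out, the last holds). Time passes only in rows, so rows that do not move let the fingers close. It gives the time, the measured TCP pose, the force and the opening at its end, in the units of the state.
- robot.sense(): the state, without advancing time (a new reading comes with each control period).
- robot.grab_frame(name): name is "scene" or "top" or "wrist"; returns a dict with "image" (384x512x3 uint8, red, green, blue), "vertical_fov" (degrees; the focal length in pixels is half the picture's height over the tangent of half this angle, whatever the lens; pixels are square), "cx", "cy" (the principal point, pixels), "xyz" and "rotation" of the camera in the world. Camera axes: x right, y up, looking along -z (the intrinsics and any distortion apply to the point x, -y, -z); pixel columns grow to the right and rows downward; lengths in m; the calibration is good to about 2 mm. A picture is of the moment at which its call begins. There is no depth.
- robot.sign_off(): hands the job in, once; it reports no verdict.
Trained networks look in a picture, given as the dict that the camera call returned (one of the last four; its "shot" number tells which), for a name from the list of things; names that differ only in an ending like _2 or _b are one class to them, and where a whole thing is asked for, a point or a joint stands for the part that bears it (a point fixed in the world has none). Each returns a list of dicts, best first, with "p" (0 to 1); they miss things now and then, are a little off and sometimes report something else, mostly with a low value. They report only what shows in the picture. A call takes as long as a camera call. They do not tell look-alikes from the thing itself.
- robot.search_frame(picture, target): "box" ([left, top, width, height] in pixels, round what is visible of it).
The state is a dict: "time": time; "joints": joint angles; "joint_vel": joint speeds; "tau": joint torques, N m; "ee_pos": TCP position; "ee_rot": TCP orientation; "wrist_force": force on the tool from outside, world axes, zero at the start; "moment": the same for the moment, N m; "grip_width": finger opening in m.
Only numpy, scipy, OpenCV 4.12 (cv2) and the standard library are available. Lean on these libraries where they do the work, as an engineer would, in place of code of your own. Each camera call takes 0.05 s, during which the arm holds its last target. There are 200 camera calls.

## Working session

There is one attempt and no reset: what is moved stays moved. The work goes in short steps, Python scripts to look and compute and a tool call to move; the robot and the scene stay as the last step left them, time stands still between calls to the robot, and variables do not carry over. Pictures are saved under pics/ and viewed, about 8 in all and at most 12, crops included, and the job is handed in when it is done.

Besides the shell and the picture viewer there is one more tool, called after "Emit:" as a command line: name --argument value ..., lists and objects as JSON in quotes. carry_out: Moves the arm, as the interface text tells. Its arguments: {"type":"object","properties":{"targets":{"type":"array","items":{"type":"array"}},"newtons":{"type":"number"}},"required":["targets"]}

```bash
mkdir -p pics; cat > h.py <<'E'
import numpy as np, cv2
from workcell import robot
def ray(p,u,v):
    f=p["image"].shape[0]/2/np.tan(np.radians(p["vertical_fov"])/2)
    d=np.array([(u-p["cx"])/f,-(v-p["cy"])/f,-1.]); return np.array(p["xyz"]),np.array(p["rotation"])@d
def atz(p,u,v,z):
    o,d=ray(p,u,v); return o+d*(z-o[2])/d[2]
def proj(p,X):
    f=p["image"].shape[0]/2/np.tan(np.radians(p["vertical_fov"])/2)
    c=np.array(p["rotation"]).T@(np.array(X)-p["xyz"]); return p["cx"]+f*c[0]/-c[2],p["cy"]-f*c[1]/-c[2]
def save(p,n): cv2.imwrite(f"pics/{n}.png",p["image"][:,:,::-1])
E
python3 - <<'E'
from h import *
for n in("top","scene"):
    p=robot.grab_frame(n);save(p,n+"0");print(n,{k:v for k,v in p.items() if k!="image"})
    for t in("cap","reel","winder"):
        for d in robot.search_frame(p,t): 
            b=d["box"];print(t,np.round(d["p"],2),np.round(b),np.round(atz(p,b[0]+b[2]/2,b[1]+b[3]/2,.07),3))
s=robot.sense();print(s["time"],s["ee_rot"])
E
```

```text
top {'vertical_fov': 44.20932363128116, 'cx': 251.75176316015634, 'cy': 189.45655548826, 'xyz': array([ 0.2995721 , -0.01872865,  1.76716896]), 'rotation': array([[ 0.02661746,  0.98836991, -0.14972121],
       [-0.9996446 ,  0.0260956 , -0.00544942],
       [-0.00147898,  0.14981305,  0.98871324]]), 'shot': 1}
cap 0.6 [266. 180.  13.  13.] [ 0.569 -0.083  0.07 ]
cap 0.56 [245. 238.  19.  18.] [ 0.349 -0.023  0.07 ]
cap 0.53 [253. 169.  38.  35.] [ 0.57  -0.083  0.07 ]
cap 0.44 [275. 226.  10.  12.] [ 0.406 -0.116  0.07 ]
reel 0.95 [255. 168.  35.  36.] [ 0.573 -0.083  0.07 ]
reel 0.75 [301. 240.  46.  48.] [ 0.295 -0.272  0.07 ]
winder 0.82 [213. 150.  89.  66.] [ 0.582 -0.03   0.07 ]
scene {'vertical_fov': 57.87962956417078, 'cx': 258.33411277391554, 'cy': 192.472274900997, 'xyz': array([ 1.17036971, -0.1898793 ,  0.8094882 ]), 'rotation': array([[ 0.29378244, -0.70625802,  0.64412071],
       [ 0.95567987,  0.23054224, -0.1831018 ],
       [-0.01917992,  0.66936529,  0.74268583]]), 'shot': 2}
cap 0.63 [229. 205.  18.  20.] [ 0.59  -0.084  0.07 ]
cap 0.61 [228. 155.  21.  25.] [ 0.409 -0.036  0.07 ]
reel 0.79 [136. 154.  48.  39.] [ 0.365 -0.269  0.07 ]
reel 0.57 [219. 198.  42.  42.] [ 0.603 -0.082  0.07 ]
winder 0.91 [203. 195. 112.  61.] [ 0.644 -0.041  0.07 ]
0.4 [[-8.92096755e-01  4.51844412e-01 -8.58235662e-05]
 [ 4.51844419e-01  8.92096748e-01 -1.11063759e-04]
 [ 2.63793856e-05 -1.37858518e-04 -9.99999990e-01]]
```

View pics/top0.png

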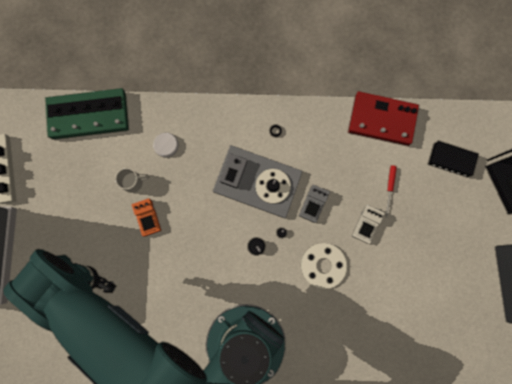

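View pics/scene0.png

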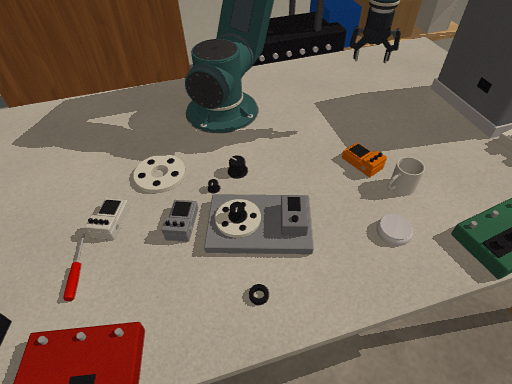

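Top view: the cap on the winder is at about (273,185), and the smaller reel lies round it. The housing is at (236,171), so the winder's yaw is about -19°. The larger look-alike cap at (256,246) and the smaller one at (282,232) are on the table. The scene view agrees, with the cap at (238,213). I'm starting the approach.

Emit:
carry_out --targets '[[[0,0,0],[-0.14,-0.087,0],0],[[0,0,0],[-0.14,-0.087,0],0],[[0,0,0],[-0.14,-0.087,0],0],[[0,0,0],[-0.14,-0.087,0],0],[[0,0,0],[-0.14,-0.087,0],0]]' --newtons 20

```text
time: 0.9
ee_pos: [0.3663, 0.2564, 0.2385]
ee_rot: [[-0.897, 0.443, 0.0], [0.443, 0.897, 0.001], [0.0, 0.001, -1.0]]
wrist_force: [1.8, 0.9, 0.2]
grip_width: 0.0849
```

Emit:
carry_out --targets '[[[0,0,0],[-0.14,-0.087,0],0],[[0,0,0],[-0.14,-0.087,0],0],[[0,0,0],[-0.14,-0.087,0],0],[[0,0,0],[-0.14,-0.087,0],0],[[0,0,0],[-0.14,-0.087,0],0]]'

```text
time: 1.4
ee_pos: [0.4966, 0.0425, 0.2395]
ee_rot: [[-0.897, 0.443, 0.003], [0.443, 0.897, 0.002], [-0.002, 0.003, -1.0]]
wrist_force: [1.2, 1.2, -0.5]
grip_width: 0.0855
```

```bash
python3 - <<'E'
from h import *
p=robot.grab_frame("wrist");save(p,"w1");print({k:v for k,v in p.items() if k!="image"})
for t in("cap","reel","winder"):
    for d in robot.search_frame(p,t):
        b=d["box"];print(t,np.round(d["p"],2),np.round(b),np.round(atz(p,b[0]+b[2]/2,b[1]+b[3]/2,.049 if t=="reel" else .0885),4))
s=robot.sense();print(s["time"],s["ee_pos"],s["joints"])
E
```

```text
{'vertical_fov': 63.57826453468491, 'cx': 256.265857424089, 'cy': 186.1779957208804, 'xyz': array([0.42431269, 0.07734416, 0.37553202]), 'rotation': array([[ 0.44216626, -0.85190649, -0.2806142 ],
       [ 0.89692931,  0.42087802,  0.13557106],
       [ 0.00261048, -0.31163605,  0.95019796]]), 'shot': 3}
cap 0.95 [164. 248.  50.  55.] [ 0.568  -0.0732  0.0885]
cap 0.86 [101.  38.  75.  63.] [ 0.3682 -0.0077  0.0885]
cap 0.69 [ 76. 130.  45.  40.] [ 0.4112 -0.0802  0.0885]
reel 0.89 [139. 214. 109.  96.] [ 0.5734 -0.0796  0.049 ]
reel 0.82 [  0. 105.   7.  58.] [ 0.3516 -0.1813  0.049 ]
reel 0.43 [163. 251.  50.  49.] [ 0.5879 -0.0951  0.049 ]
winder 0.62 [111. 162. 249. 164.] [ 0.5567 -0.0108  0.0885]
1.6 [0.4960754  0.04379966 0.23900794] [-0.07683365  0.21532257 -0.11476152  1.23871871  0.0019756   0.38382331]
```

View pics/w1.png

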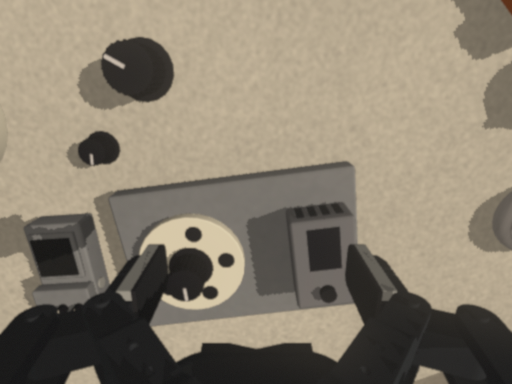

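Wrist view: the cap is at (188,275) with its bar pointing down in the image, on the reel centred at (194,262). The larger look-alike is at (138,69) and the smaller at (99,149). The reel and cap estimates agree at about (0.572,-0.078), so I'm moving over it and lower for a close look.

Emit:
carry_out --targets '[[[0,0,0],[-0.135,-0.085,0.03],0],[[0,0,0],[-0.135,-0.085,0.07],0],[[0,0,0],[-0.135,-0.085,0.08],0],[[0,0,0],[0,0,0.08],0],[[0,0,0],[0,0,0],0]]'

```text
time: 2.1
ee_pos: [0.5712, -0.0735, 0.1616]
ee_rot: [[-0.9, 0.436, 0.005], [0.436, 0.9, 0.003], [-0.003, 0.005, -1.0]]
wrist_force: [-0.8, 1.0, 0.5]
grip_width: 0.0853
```

```bash
python3 - <<'E'
from h import *
p=robot.grab_frame("wrist");save(p,"w2");print({k:v for k,v in p.items() if k!="image"})
for t in("cap","reel"):
    for d in robot.search_frame(p,t)[:2]:
        b=d["box"];print(t,np.round(d["p"],2),np.round(b),np.round(atz(p,b[0]+b[2]/2,b[1]+b[3]/2,.049 if t=="reel" else .0695),4))
s=robot.sense();print(s["time"],s["ee_pos"],s["joints"])
for z in (.0885,.0695): print(proj(p,[*s["ee_pos"][:2],z]))
E
```

```text
{'vertical_fov': 63.57826453468491, 'cx': 256.265857424089, 'cy': 186.1779957208804, 'xyz': array([ 0.49838522, -0.03937648,  0.29754891]), 'rotation': array([[ 0.4354845 , -0.85445925, -0.28328895],
       [ 0.90018597,  0.41485627,  0.13251226],
       [ 0.00429787, -0.31271978,  0.94983571]]), 'shot': 4}
cap 0.82 [212. 167.  67.  75.] [ 0.5763 -0.0851  0.0695]
cap 0.66 [90.  0. 57. 56.] [ 0.4272 -0.1051  0.0695]
reel 0.67 [172. 117. 151. 149.] [ 0.5732 -0.0822  0.049 ]
2.25 [ 0.5725498  -0.07335584  0.16539463] [-0.27043527  0.37577286 -0.08325111  1.10207869  0.00384686  0.17979248]
(np.float64(257.3875470510475), np.float64(202.8978211575483))
(np.float64(257.1994566185447), np.float64(194.04919191155662))
```

View pics/w2.png

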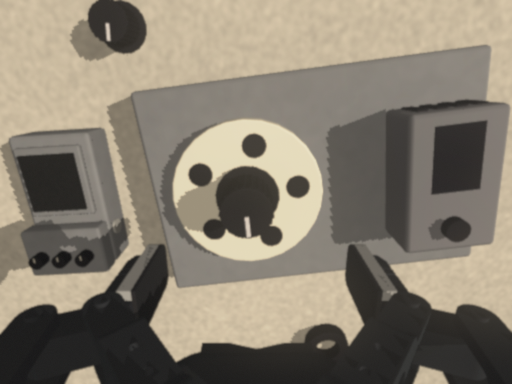

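```bash
python3 - <<'E'
from h import *
p=dict(image=np.zeros((384,512)),vertical_fov=63.57826453468491,cx=256.2659,cy=186.178,xyz=np.array([0.49838522,-0.03937648,0.29754891]),rotation=np.array([[0.4354845,-0.85445925,-0.28328895],[0.90018597,0.41485627,0.13251226],[0.00429787,-0.31271978,0.94983571]]))
print("reel",atz(p,247.5,190,.049)); 
for v in(208,210,212):print(atz(p,246.5,v,.0885))
print("bar",atz(p,247,217,.0885),atz(p,249,236,.0885))
im=cv2.imread("pics/w2.png")
c=np.array([.5732,-.0822])
for c,col in(((.5732,-.0822),(0,255,0)),((.5763,-.0851),(0,0,255))):
  for z,r in((.0885,.020),(.0535,.027),(.049,.064)):
    a=np.linspace(0,6.3,90)
    pts=np.array([proj(p,[c[0]+r*np.cos(t),c[1]+r*np.sin(t),z]) for t in a])
    cv2.polylines(im,[(pts*16).astype(int)],False,col,1,cv2.LINE_AA,4)
cv2.imwrite("pics/o.png",cv2.resize(im[100:270,150:340],None,fx=3.5,fy=3.5,interpolation=cv2.INTER_CUBIC))
E
```

```text
reel [ 0.57233999 -0.08222483  0.049     ]
[ 0.57267174 -0.08220528  0.0885    ]
[ 0.57407914 -0.08290334  0.0885    ]
[ 0.57549269 -0.08360445  0.0885    ]
bar [ 0.57921426 -0.08504052  0.0885    ] [ 0.59377041 -0.09057728  0.0885    ]
```

View pics/o.png

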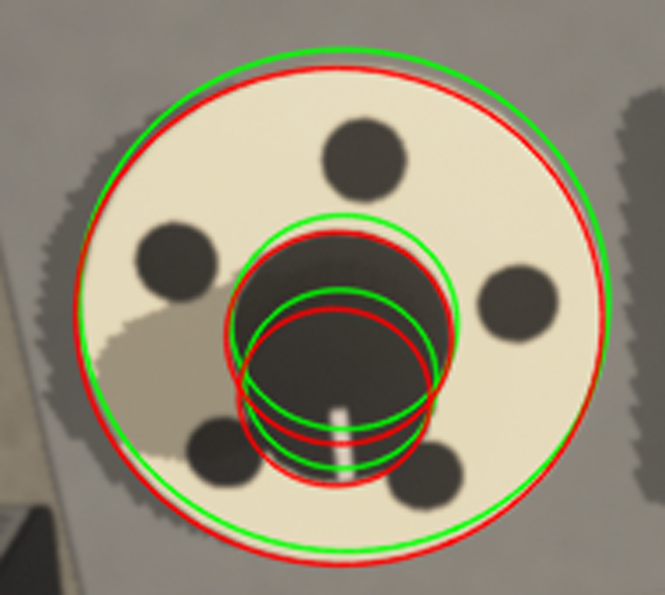

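The red circles (cap axis at about (0.576,-0.085)) fit the reel, flange and cap top. The bar points to about -19°, matching the winder's x axis. I'm centring and descending.

Emit:
carry_out --targets '[[[0,0,0],[-0.028,-0.029,0.05],0],[[0,0,0],[0,0,0.08],0],[[0,0,0],[0,0,0.08],0],[[0,0,0],[0,0,0],0]]'

```text
time: 2.65
ee_pos: [0.5793, -0.0843, 0.1039]
ee_rot: [[-0.902, 0.431, 0.018], [0.431, 0.902, -0.001], [-0.017, 0.007, -1.0]]
wrist_force: [-0.7, 0.2, 1.5]
grip_width: 0.0856
```

Emit:
carry_out --targets '[[[0.005,0.01,0],[0.008,-0.006,0.06],0],[[0,0,0],[0,0,0.06],0],[[0,0,0],[0,0,0],0]]'

```text
time: 2.95
ee_pos: [0.5776, -0.0852, 0.0682]
ee_rot: [[-0.903, 0.43, 0.002], [0.43, 0.903, -0.003], [-0.003, -0.002, -1.0]]
wrist_force: [-0.8, -0.6, -0.2]
grip_width: 0.0854
```

Emit:
carry_out --targets '[[[0,0,0],[0.004,-0.002,0.007],90],[[0,0,0],[0,0,0],140],[[0,0,0],[0,0,0],200],[[0,0,0],[0,0,0],200],[[0,0,0],[0,0,0],200]]' --newtons 20

```text
time: 3.45
ee_pos: [0.5774, -0.0851, 0.0688]
ee_rot: [[-0.903, 0.429, 0.005], [0.429, 0.903, -0.003], [-0.005, -0.0, -1.0]]
wrist_force: [-0.2, 1.6, -1.9]
grip_width: 0.0395
```

Emit:
carry_out --targets '[[[0,0,0],[0,0,0],200],[[0,0,0],[0,0,0],200]]'

```text
time: 3.65
ee_pos: [0.5775, -0.0851, 0.0691]
ee_rot: [[-0.903, 0.429, 0.005], [0.429, 0.903, -0.003], [-0.006, -0.0, -1.0]]
wrist_force: [1.1, 1.1, -2.2]
grip_width: 0.0392
```

```bash
python3 - <<'E'
from h import *
s=robot.sense()
for k in("time","ee_pos","wrist_force","moment","grip_width","joints"):print(k,np.round(s[k],4))
E
```

```text
time 3.65
ee_pos [ 0.5775 -0.0851  0.0691]
wrist_force [ 1.067   1.1305 -2.1981]
moment [ 0.1898 -0.0601  0.0012]
grip_width 0.0392
joints [-0.2852  0.459  -0.2272  0.879  -0.0014  0.1584]
```

Cap gripped (39 mm). First trial is clockwise from above (+ about tool z), by a small amount.

Emit:
carry_out --targets '[[[0,0,0.04],[0,0,0],200],[[0,0,0.04],[0,0,0],200],[[0,0,0.04],[0,0,0],200],[[0,0,0.04],[0,0,0],200]]'

```text
time: 4.05
ee_pos: [0.5775, -0.085, 0.0691]
ee_rot: [[-0.764, 0.645, 0.005], [0.645, 0.764, -0.003], [-0.006, 0.001, -1.0]]
wrist_force: [-3.5, 3.3, 1.3]
grip_width: 0.0396
```

```bash
cat > st.py <<'E'
from h import *
s=robot.sense()
for k in("time","ee_pos","wrist_force","moment","grip_width","joints"):print(k,np.round(s[k],4))
R=np.array(s["ee_rot"]);print("jaw yaw",np.degrees(np.arctan2(R[1,1],R[0,1])),"z",R[:,2])
E
python3 st.py
```

```text
time 4.05
ee_pos [ 0.5775 -0.085   0.0691]
wrist_force [-3.4841  3.3245  1.2545]
moment [0.4779 0.3307 0.625 ]
grip_width 0.0396
joints [-0.2851  0.4591 -0.2271  0.879  -0.0014  0.4164]
jaw yaw 49.80716090601718 z [ 0.00495524 -0.0028885  -0.99998355]
```

Moment of +0.63 N·m against clockwise, a hard stop. I'm unscrewing anticlockwise.

Emit:
carry_out --targets '[[[0,0,-0.06],[0,0,0],200],[[0,0,-0.06],[0,0,0],200],[[0,0,-0.06],[0,0,0],200],[[0,0,-0.06],[0,0,0],200],[[0,0,0],[0,0,0],200]]'

```text
time: 4.55
ee_pos: [0.5777, -0.0856, 0.0692]
ee_rot: [[-0.951, 0.309, 0.005], [0.309, 0.951, -0.004], [-0.006, -0.002, -1.0]]
wrist_force: [0.3, 3.0, -1.1]
grip_width: 0.0394
```

```bash
python3 st.py
```

```text
time 4.55
ee_pos [ 0.5777 -0.0856  0.0692]
wrist_force [ 0.2791  3.015  -1.0755]
moment [ 4.802e-01 -5.450e-02  3.000e-04]
grip_width 0.0394
joints [-0.2855  0.4592 -0.2266  0.8789 -0.0024  0.0287]
jaw yaw 72.00187737376687 z [ 0.00516053 -0.00401636 -0.99997862]
```

It turns free (zero moment after 22°). I'm continuing to about 54°.

Emit:
carry_out --targets '[[[0,0,-0.07],[0,0,0],200],[[0,0,-0.07],[0,0,0],200],[[0,0,-0.07],[0,0,0],200],[[0,0,-0.07],[0,0,0],200],[[0,0,-0.07],[0,0,0],200]]'

```text
time: 5.05
ee_pos: [0.578, -0.0852, 0.0693]
ee_rot: [[-0.972, -0.237, 0.006], [-0.237, 0.972, -0.003], [-0.005, -0.004, -1.0]]
wrist_force: [0.1, 1.6, -0.6]
grip_width: 0.0391
```

Emit:
carry_out --targets '[[[0,0,-0.07],[0,0,0],200],[[0,0,-0.07],[0,0,0],200],[[0,0,0],[0,0,0],200]]'

```text
time: 5.35
ee_pos: [0.5782, -0.0849, 0.0694]
ee_rot: [[-0.895, -0.445, 0.006], [-0.445, 0.895, -0.002], [-0.004, -0.005, -1.0]]
wrist_force: [-0.6, 1.1, 0.0]
grip_width: 0.0396
```

```bash
python3 st.py; python3 - <<'E'
from h import *
p=robot.grab_frame("wrist");cv2.imwrite("pics/w3.png",cv2.resize(p["image"][120:384,100:420,::-1],None,fx=2,fy=2))
E
```

```text
time 5.35
ee_pos [ 0.5782 -0.0849  0.0694]
wrist_force [-0.6075  1.1248  0.0237]
moment [0.3269 0.0056 0.0837]
grip_width 0.0396
joints [-2.849e-01  4.591e-01 -2.261e-01  8.791e-01 -6.000e-04 -7.461e-01]
jaw yaw 116.4268320438814 z [ 0.00607683 -0.00236194 -0.99997875]
```

View pics/w3.png

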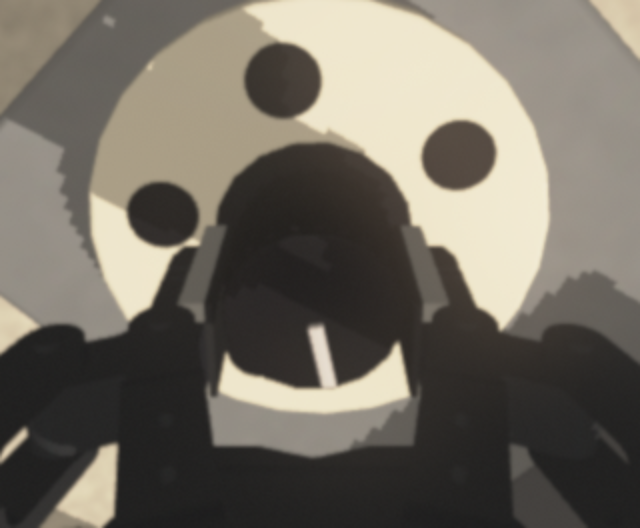

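Close view: cap in the pads, with its bar at (322,355) about 12° off the jaw normal. That puts the cap at about +58° from the winder's x axis, inside the 40–68° lift window. I'm lifting.

Emit:
carry_out --targets '[[[0,0,0],[0,0,-0.02],200],[[0,0,0],[0,0,-0.03],200],[[0,0,0],[0,0,-0.04],200],[[0,0,0],[0,0,-0.04],200]]' --newtons 25

```text
time: 5.8
ee_pos: [0.577, -0.0853, 0.1101]
ee_rot: [[-0.903, -0.431, 0.003], [-0.431, 0.903, -0.003], [-0.002, -0.005, -1.0]]
wrist_force: [0.1, -0.2, -0.8]
grip_width: 0.0394
```

```bash
python3 st.py
```

```text
time 5.8
ee_pos [ 0.577  -0.0853  0.1101]
wrist_force [ 0.0624 -0.1635 -0.7934]
moment [ 0.0133  0.0125 -0.002 ]
grip_width 0.0394
joints [-0.2853  0.4253 -0.1613  0.9799 -0.0023 -0.7304]
jaw yaw 115.49963293146163 z [ 0.00348836 -0.00346367 -0.99998792]
```

Freely up 41 mm with about the cap's weight on the wrist. I'll go to about 110 mm above the seat.

Emit:
carry_out --targets '[[[0,0,0],[0,0,-0.06],200],[[0,0,0],[0,0,-0.07],200],[[0,0,0],[0,0,-0.07],200],[[0,0,0],[0,0,-0.03],200],[[0,0,0],[0,0,0],200]]'

```text
time: 6.3
ee_pos: [0.5771, -0.0862, 0.1867]
ee_rot: [[-0.907, -0.421, 0.007], [-0.421, 0.907, -0.007], [-0.004, -0.009, -1.0]]
wrist_force: [-0.7, -0.8, -0.8]
grip_width: 0.0393
```

Emit:
carry_out --targets '[[[0,0,0],[0,0,0],200],[[0,0,0],[0,0,0],200],[[0,0,0],[0,0,0],200]]'

```text
time: 6.6
ee_pos: [0.5764, -0.0862, 0.185]
ee_rot: [[-0.908, -0.419, 0.005], [-0.419, 0.908, -0.007], [-0.002, -0.008, -1.0]]
wrist_force: [-0.4, -0.1, -0.8]
grip_width: 0.0392
```

```bash
python3 st.py; python3 - <<'E'
from h import *
p=robot.grab_frame("wrist");q=robot.grab_frame("scene")
a=p["image"][:,:,::-1];b=cv2.resize(q["image"][130:280,130:330,::-1],(512,384))
im=np.hstack([a,b]);cv2.imwrite("pics/f.png",cv2.resize(im,(800,300)))
E
```

```text
time 6.6
ee_pos [ 0.5764 -0.0862  0.185 ]
wrist_force [-0.3663 -0.0683 -0.844 ]
moment [ 0.004   0.0481 -0.0125]
grip_width 0.0392
joints [-0.2859  0.3777 -0.0253  1.1608 -0.0049 -0.7185]
jaw yaw 114.78566374469503 z [ 0.00528853 -0.00663653 -0.99996399]
```

View pics/f.png

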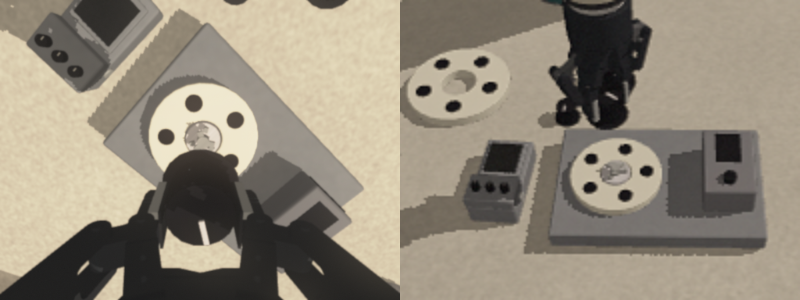

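The cap is held upright at (200,200), with the bare spindle visible at (203,138). The reel is still flat on the deck and the pedals are undisturbed. I'm handing in.

```bash
python3 -c "
from workcell import robot
print(robot.sign_off())"
```

```text
the job is handed in; nothing more can be done
None
```

The cap is off the spindle and held still and upright in the gripper, about 115 mm above where it sat. I handed the job in at about 6.7 s of the 38 s allowed; no verdict was reported.

- **Thread direction:** Clockwise from above it stopped hard (0.63 N·m, with the fingers slipping a little). Anticlockwise it turned freely, so I unscrewed it that way to about 58° from the winder's x axis. That angle is estimated from the bar in the picture and the tool's turn.
- **Last checks:** The fingers are open 39 mm on the cap, and the wrist carries about 0.8 N, close to the cap's weight. The tool is within 0.5° of vertical.
- **Scene:** In the final pictures the spindle is bare, the reel lies flat round it and the grey pedal beside the winder looks undisturbed. The rest of the table was outside those pictures, but the arm touched nothing else. No check failed or disagreed.

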